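# Close the wallet punching jig and push its lock pin home

## Robot

A 6-joint arm with a two-finger parallel gripper is mounted at the origin on the work surface. World frame = base frame: x ahead of the robot, y to its left, z up, the work surface at z = 0. Lengths are in m, angles in degrees, forces in N, time in s.
With the tool pointing down it reaches from about 0.35 to 0.875 m from the base axis. Payload 4.2 kg.
Tool frame: the origin (TCP) lies at the very end of the fingers, on their centre line; the grasp point (between the pads) lies 19 mm behind it; z points along the fingers, y is the line along which they close (so a half turn about z gives the same grasp; the last joint's range is limited). The gripper opens to 87 mm and grips with 3 to 60 N. Pads are 19 mm wide; open, the fingers measure 117 mm over their backs; the gripper's body (75 mm by 190 mm) begins 51 mm behind the grasp point.
Start: joints at [-62.074, 22.042, 0.453, 0, -68.411, -14.817], TCP at [0.142, -0.609, 0.223] pointing down, gripper open.
Joint ranges: [-179.83, 179.83], [-69.29, 118.12], [-61.27, 80.66], [-181.25, 117.63], [-171.15, -9.14], [-177.46, 177.46]. Speed limits (degrees/s): [159.86, 159.86, 180, 180, 180, 180].

## Interface

Orientations are given as a 3x3 rotation matrix whose columns are the frame's x, y, z axes.
In Python, from station import sense, optics, r gives the robot as it stands. The module is installed in compiled form; this text tells all that it offers.
- The arm moves only by the shell command python3 -m pendant 'ROWS' [OPENING]. ROWS is JSON, a list that holds one entry, the list of rows, each a list of 4 numbers: the shift along the tool's x, y, z normalised to -1 to 1, where 1 is 100 mm, then the turn about the tool's z normalised to -1 to 1, where 1 is 2 rad. A call has 1 to 8 rows; each row is the pose to reach, as a shift and turn from the pose commanded when the call began, along the tool's axes at that moment; what a row does not reach only later rows make up. A row lasts 1/10 s, in which the tool goes at most 50 mm and 8.59 degrees, less where a joint would pass 70% of its speed; a pose out of reach is approached as far as the arm can. A call with a number of a shift or a turn outside -1 to 1 is refused whole. A call with a gripper value outside its range is refused whole. OPENING is the closure, from 0 (fully open) to 1 (shut), set as the call begins (- or left out, the last holds). The fingers move at their own pace and stop on an object; the grip force is fixed at half the most. Time passes only in rows, so rows that repeat a pose let the fingers close. It gives the time, the measured TCP pose, the force, the opening and the grip force at its end, in the units of the state.
- sense(): the state, without advancing time (a new reading comes with each control period).
- optics.capture(name): name is "scene" or "top" or "wrist"; returns the picture (420x560x3 uint8, red, green, blue); there is no depth.
- optics.get_calibration(name): a dict with "camera_matrix" (3x3 intrinsics, pixels), "camera_from_world" (4x4, takes a point from world to camera coordinates). Camera axes: x right, y down, z forward; pixel columns grow to the right and rows downward; lengths in m; the calibration is good to about 2 mm. The wrist camera is an equidistant fisheye: a pixel r from the principal point sees the ray r / f radians off the axis. A picture is of the moment at which its call begins: read the wrist's pose just before it. get_calibration takes no time and is no camera call; for the wrist camera it gives the pose at the moment of the call.
- r.finish_job(): hands the job in; it is judged then, once.
The state is a dict: "time_s": time; "joints": joint angles; "joint_velocities": joint speeds; "effort": joint torques, N m; "tcp_pos": TCP position; "ee_rot": TCP orientation; "wrist_force": force on the tool from outside, world axes, zero at the start; "moment": the same for the moment, N m; "gripper_width": opening from 0.0 (shut) to 1.0 (fully open); "gripper_force": force on a finger pad.
Only numpy, scipy, OpenCV 4.12 (cv2) and the standard library are available. Lean on these libraries where they do the work, as an engineer would, in place of code of your own. Each camera call takes 0.05 s, during which the arm holds its last target. There are 200 camera calls.

## Task

Close up the stitch-punching jig for the next wallet: swing its guide plate back over the base and push the steel lock pin from the tool rack down through guide plate, locator frame and base until its collar sits down on the guide plate, then let go of it. The locator frame in the middle has been left a little out of line, so find its hole by feel with the pin's tapered nose and draw it in; never force the pin or lean hard on the jig, and leave the other things on the bench where they are.

Things in the scene. Friction and masses are not known exactly. Their poses are not given: they have to be found in the camera images.
- jig: Stitch-punching jig bolted to the bench: dark steel base 140 (its x) by 270 (its y) by 20 mm. Origin: centre of its underside, z up. On it lie the plywood locator frame and, on top, the aluminium guide plate, each 110 by 250 mm. All three have a vertical lock hole 11 mm across, right through; shut, the three holes are in line. More than 60 N on the jig, from anything, spoils it.
- jig_hole (a point): Centre of the mouth of the base's lock hole, at the base's top face (20 mm above the bench); at the jig's (x 0, y -100 mm). The hole goes through to the bench. The axes are the jig's.
- jig_pivot (a point): Point on the axis of the upright pivot bolt on which frame and guide plate swing level; at the height of the base's top face (20 mm above the bench), at the jig's (x 0, y +100 mm). Both leaves' lock holes are 200 mm from this axis. The bolt's head, 22 mm across, stands 9 mm above the guide plate.
- frame_level (a point): Point on the pivot's axis at the height of the locator frame's top face, 28 mm above the bench; the frame is 8 mm thick, its underside on the base. It stays where it is left and takes about 3.5 N at its hole to swing. Its hole is hidden and NOT measured: at the start it stands 3.5 to 18 mm from its shut place over jig_hole, round the pivot, to the jig's +x.
- guide_hole (a point): Centre of the mouth of the guide plate's lock hole, at the plate's top face, 38 mm above the bench; the plate is 10 mm thick. It moves with the plate, which stays where it is left and takes about 2 N at the hole to swing. At the start it stands 24 to 48 mm from its shut place over jig_hole, to the jig's +x.
- guide_knob (a point): Top centre of the guide plate's black finger knob, 18 mm across, 23 mm high above the plate; 110 mm along the plate from the pivot and 40 mm to the jig's +x side of its centre line. It moves with the plate; it may be used to swing it.
- pin: Steel lock pin, 110 g. Origin: on its axis at the underside of the collar (the face that seats); z runs up the axis. Above: collar 20 mm across to z 8 mm, then a straight knurled handle 24 mm across to z 44 mm, flat-topped. Below: shank 10 mm across to z -36 mm, its last 5 mm a cone to a flat end 5 mm across. It stands upright in one hole of the rack, collar on the rack's top; lifts straight out.
- rack: Wooden tool rack, fixed: block 70 mm (x) by 180 mm (y) by 45 mm high; origin at the centre of its underside. Three holes, 11 mm across, stand in a row along its y axis at y -55, 0 and +55 mm and hold the lock pin, an awl and a setter in any order.
- awl: Awl with a round bulb of a pale wooden handle (36 mm across, 60 mm above the rack), standing in the rack; not needed. Origin on its axis at the rack's top.
- setter: Slim plain steel rivet setter (14 mm across, 70 mm above the rack), standing in the rack; not needed. Origin on its axis at the rack's top.
- glue_tin: Blue glue tin, 84 mm across, 95 mm high; bystander. Origin at the centre of its underside.
- bottle: Green bottle, 72 mm across, 230 mm high; bystander. Origin at the centre of its underside.
- rivet_jar: Jar of rivets, 60 mm across, 70 mm high; bystander. Origin at the centre of its underside.
- maul: White-headed maul standing on its head, 68 mm across, 205 mm high; bystander. Origin at the centre of its underside.
There are look-alikes about, which are no part of the job. Leave any purple or turquoise look-alike of the pin alone.

How it is judged (in metres and radians):
At the end, for the whole second after the job is handed in: The lock pin is through all three parts and let go: its collar within 2 mm of resting on the guide plate (18 mm above the base's top face), within 3 mm of the base's hole, upright within 0.06 rad and at rest; the guide plate's hole within 3 mm of the base's hole (z of pin in the frame of jig_hole between 0.016 and 0.02 m and horizontal distance between each of pin, guide_hole and jig_hole below 0.003 m and angle between pin's own z axis and vertical below 0.06 rad and linear speed of pin below 0.01 m/s); the robot touches nothing.
It fails at once if the jig (base or leaves) was pressed with more than 60 N, by the pin or anything else (contact force between jig and anything else above 60 N).
It fails at once if another tool was knocked or taken out of the rack (moved more than 15 mm) (distance of any of awl, setter from where it was at the start of the episode above 0.015 m).
It fails at once if a bystander was moved by more than 30 mm (distance of any of glue_tin, bottle, rivet_jar, maul from where it was at the start of the episode above 0.03 m).
It also fails if it takes over 64 s, if anything falls off the work surface, if the arm or the gripper's body presses on something with over 40 N, if the wrist force passes 120 N, or if a joint passes its speed limit or range.

## Working session

There is one attempt and no reset: what is moved stays moved. The work goes in short steps, Python scripts to look and compute and a shell command to move; the robot and the scene stay as the last step left them, time stands still between calls to the robot, and variables do not carry over. Pictures are saved under pics/ and viewed, at most 10 in all, crops included, and the job is handed in when it is done.

```bash
mkdir -p pics; ls; python3 - <<'E'
from station import sense, optics, r
import cv2,numpy as np
s=sense();print({k:np.round(v,3).tolist() for k,v in s.items()})
for n in("scene","top"):
    im=optics.capture(n);cv2.imwrite(f"pics/{n}0.png",im[:,:,::-1]);c=optics.get_calibration(n);print(n,np.round(c["camera_matrix"],1).tolist(),np.round(c["camera_from_world"],3).tolist())
E
```

```text
pics
{'time_s': 0.0, 'joints': [-62.075, 22.091, 0.377, -0.031, -68.414, -14.819], 'joint_velocities': [0.067, 0.021, -0.017, -0.028, 0.06, 0.029], 'effort': [0.001, -39.067, 18.74, 4.22, 0.011, -0.0], 'tcp_pos': [0.142, -0.608, 0.221], 'ee_rot': [[-0.974, -0.227, -0.001], [-0.227, 0.974, 0.002], [0.0, 0.002, -1.0]], 'wrist_force': [-0.316, -0.343, -0.062], 'moment': [-0.008, -0.004, -0.042], 'gripper_force': 0.0, 'gripper_width': 1.001}
scene [[416.9, 0.0, 274.2], [0.0, 416.9, 209.0], [0.0, 0.0, 1.0]] [[-0.281, 0.96, -0.015, 0.141], [0.526, 0.141, -0.839, -0.255], [-0.803, -0.244, -0.544, 1.466], [0.0, 0.0, 0.0, 1.0]]
top [[532.9, 0.0, 281.0], [0.0, 532.9, 200.6], [0.0, 0.0, 1.0]] [[0.028, -1.0, 0.004, 0.003], [-0.992, -0.028, -0.125, 0.607], [0.125, -0.001, -0.992, 1.422], [0.0, 0.0, 0.0, 1.0]]
```

View pics/top0.png

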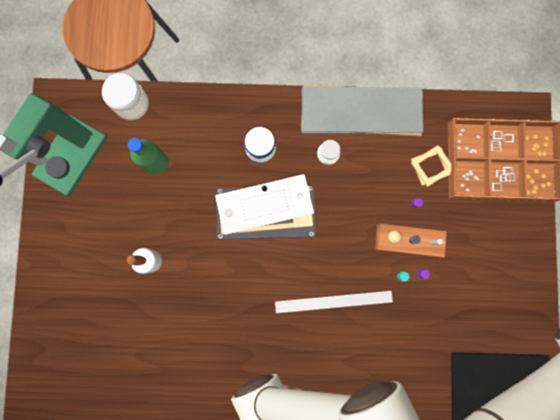

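View pics/scene0.png

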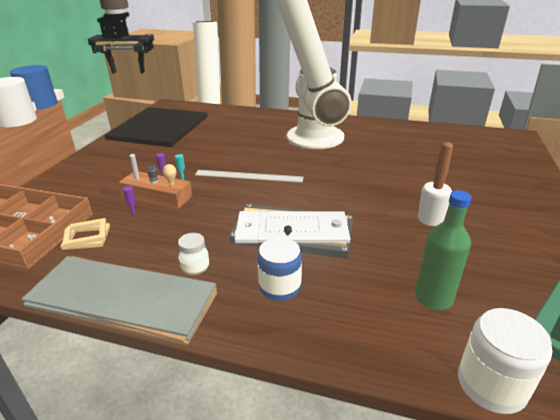

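Top view: the jig's bolt is near (229,213), its lock-hole end near (300,196) and the knob at (264,188). The rack is at (411,240). It holds a pale bulb (394,237), a dark thing (415,240) and a slim steel one (438,241). The purple (418,203), (425,274) and turquoise (404,276) items are look-alikes. I'll confirm this in one enlarged crop.

```bash
python3 - <<'E'
import cv2,numpy as np
t=cv2.imread("pics/top0.png");s=cv2.imread("pics/scene0.png")
a=cv2.resize(t[170:245,205:325],None,fx=6,fy=6,interpolation=cv2.INTER_CUBIC)[:, :480*2]
b=cv2.resize(t[215:265,370:450],None,fx=5,fy=5,interpolation=cv2.INTER_CUBIC)
c=cv2.resize(s[145:220,115:200],None,fx=4,fy=4,interpolation=cv2.INTER_CUBIC)
a=cv2.resize(a,(480,300))
W=np.zeros((600,800,3),np.uint8);W[:300,:480]=a;W[300:550,:400]=b;W[300:600,420:760]=c
cv2.imwrite("pics/crop1.png",W)
E
```

```text
(no output)
```

View pics/crop1.png

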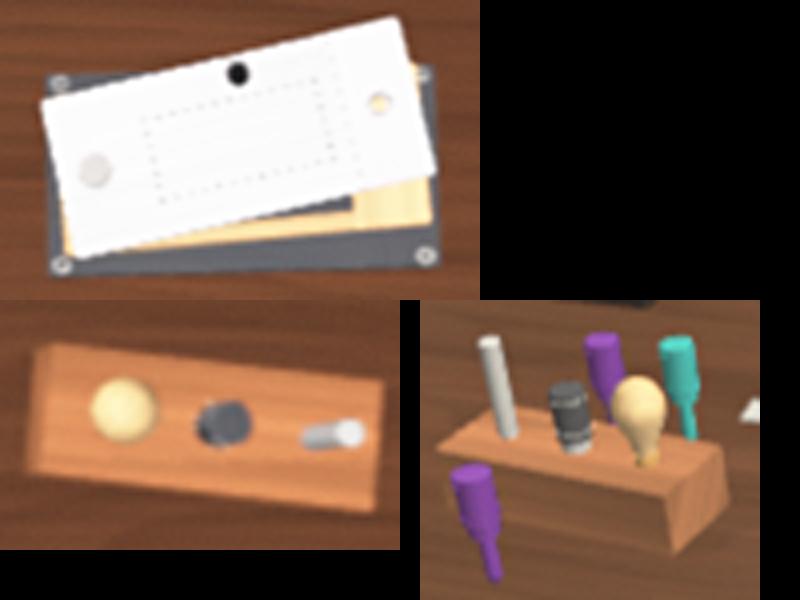

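The crop confirms it: the middle tool, with a dark knurled handle and a steel collar at top-view (416,239), is the lock pin. The left one is the awl (pale bulb), the right one the slim setter, and the purple and turquoise ones standing outside the rack are the look-alikes to leave alone. Through the guide hole at top-view (300,196) I see plywood.

```bash
cat > h.py <<'E'
import numpy as np,cv2
from station import sense,optics,r
def ray(n,px,cal=None):
    c=cal or optics.get_calibration(n);K=c["camera_matrix"];T=np.array(c["camera_from_world"])
    d=np.array([(px[0]-K[0][2])/K[0][0],(px[1]-K[1][2])/K[1][1]])
    if n=="wrist":
        t=np.linalg.norm(d);d=np.append(d/max(t,1e-9)*np.sin(t),np.cos(t))
    else:d=np.append(d,1)
    R=T[:3,:3];return -R.T@T[:3,3],R.T@d
def at(n,px,z,cal=None):
    o,d=ray(n,px,cal);return o+d*(z-o[2])/d[2]
def proj(n,p,cal=None):
    c=cal or optics.get_calibration(n);K=c["camera_matrix"];T=np.array(c["camera_from_world"])
    q=T[:3,:3]@p+T[:3,3]
    if n=="wrist":
        t=np.arctan2(np.hypot(q[0],q[1]),q[2]);d=q[:2]/max(np.hypot(q[0],q[1]),1e-9)*t
    else:d=q[:2]/q[2]
    return np.array([d[0]*K[0][0]+K[0][2],d[1]*K[1][1]+K[1][2]])
def rows(target,yaw=None):
    "shift in tool axes/0.1 and the turn needed so that tool y lies along world yaw (rad, mod pi)"
    s=sense();R=np.array(s["ee_rot"]);v=R.T@(np.array(target)-s["tcp_pos"])/.1;t=0
    if yaw is not None:
        d=np.arctan2(*(R.T@[np.cos(yaw),np.sin(yaw),0])[[1,0]])-np.pi/2;t=(d+np.pi/2)%np.pi-np.pi/2
    print("shift",v.round(3),"turn",round(t/2,3))
E
python3 - <<'E'
from h import *
A=lambda u,v:(205+u/4,170+v/4)
B=lambda u,v:(370+u/5,215+(v-300)/5)
sc=[at("top",A(*p),.02) for p in[(60,83),(424,74),(62,264),(426,255)]]
c=np.mean(sc,0);yd=(sc[0]+sc[2]-sc[1]-sc[3]);yd/=np.linalg.norm(yd);xd=np.array([yd[1],-yd[0],0])
print("screws",np.round(sc,3).tolist());print("c",c,"yd",yd,"pivot",c+.1*yd,"hole",c-.1*yd)
bolt=at("top",A(96,171),.047);g=at("top",A(379,103),.038);k=at("top",A(238,73),.061)
print("bolt",bolt,"guide",g,"knob",k,"R",np.linalg.norm((g-bolt)[:2]),"kb",np.linalg.norm((k-bolt)[:2]),"exp",np.hypot(.11,.04))
h=c-.1*yd;print("guide offset",(g-h)@xd,(g-h)@yd)
for n,p,z in[("pin",B(232,420),.089),("awl",B(124,409),.085),("setter",B(350,433),.115),("purple1",(418,203),.08),("purple2",(425,274),.08),("turq",(404,276),.08)]:print(n,at("top",p,z).round(3))
rc=[at("top",B(*p),.045) for p in[(50,345),(384,380),(375,510),(40,470)]];print("rack",np.mean(rc,0),np.linalg.norm(rc[0]-rc[1]),np.linalg.norm(rc[1]-rc[2]),(rc[0]-rc[1]))
E
```

```text
screws [[0.631, 0.19, 0.02], [0.645, -0.063, 0.02], [0.506, 0.183, 0.02], [0.519, -0.067, 0.02]]
c [0.57535636 0.06100833 0.02      ] yd [-0.05330812  0.99857811  0.        ] pivot [0.57002555 0.16086614 0.02      ] hole [ 0.58068717 -0.03884948  0.02      ]
bolt [0.56801882 0.16001122 0.047     ] guide [ 0.62130506 -0.03124167  0.038     ] knob [0.6358994  0.06539372 0.061     ] R 0.1985373775222476 kb 0.11644846554476727 exp 0.11704699910719625
guide offset 0.04096569306648845 0.005431730243566579
pin [ 0.509 -0.338  0.089]
awl [ 0.513 -0.282  0.085]
setter [ 0.502 -0.392  0.115]
purple1 [ 0.605 -0.345  0.08 ]
purple2 [ 0.418 -0.363  0.08 ]
turq [ 0.411 -0.308  0.08 ]
rack [ 0.50774075 -0.33859289  0.045     ] 0.1818336881845307 0.07053772849045185 [0.01388757 0.18130258 0.        ]
```

```bash
python3 -c "
from h import *
rows([.508,-.338,.2],np.radians(-4.5))"
```

```text
shift [-4.18   1.801  0.219] turn -0.632
```

```bash
P="python3 -m pendant"
python3 -m pendant '[[[-0.5,0.2,0,0],[-1,0.43,0,0],[-1,0.43,0,0]]]' 0.3 >/dev/null
python3 -m pendant '[[[-0.5,0.2,0,0],[-1,0.43,0,0],[-1,0.43,0,0]]]' >/dev/null
python3 -m pendant '[[[-0.5,0.2,0,0],[-1,0.43,0,0],[-1,0.43,0,0]]]' >/dev/null
python3 -m pendant '[[[-0.5,0.2,0,0],[-1,0.43,0,0],[-1,0.43,0,0]]]' >/dev/null
python3 -m pendant '[[[0,0,0,-0.07],[0,0,0,-0.14],[0,0,0,-0.21],[0,0,0,-0.28],[0,0,0,-0.35],[0,0,0,-0.42],[0,0,0,-0.49],[0,0,0,-0.56]]]' >/dev/null
python3 -m pendant '[[[0,0,0,-0.07],[0,0,0,-0.07],[0,0,0,-0.07]]]'
python3 -c "
from h import *
c=optics.get_calibration('wrist');im=optics.capture('wrist');cv2.imwrite('pics/w1.png',im[:,:,::-1])
rows([.508,-.338,.2],np.radians(-4.5))
print(sense()['gripper_width'],np.round(c['camera_matrix'],1).tolist(),proj('wrist',np.array([.508,-.338,.089]),c))
import pickle;pickle.dump({k:np.array(c[k]) for k in ('camera_matrix','camera_from_world')},open('w1.pkl','wb'))"
```

```text
time_s: 2.4
tcp_pos: [0.4916, -0.351, 0.2223]
ee_rot: [[-0.086, -0.996, -0.001], [-0.996, 0.086, 0.0], [-0.0, 0.001, -1.0]]
wrist_force: [0.2, 0.8, 0.7]
gripper_width: 0.701
gripper_force: 0.0
shift [-0.142 -0.151  0.224] turn -0.003
0.6962841611614025 [[325.2, 0.0, 277.4], [0.0, 325.2, 209.3], [0.0, 0.0, 1.0]] [262.49571175 214.26432795]
```

View pics/w1.png

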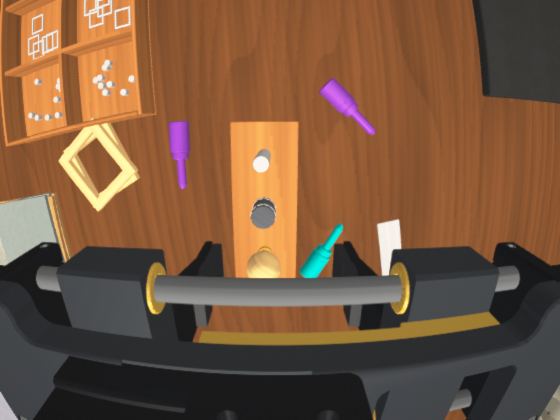

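The wrist view shows the pin's handle top at (263,213), against the predicted (262,214). The setter is at (262,161), the awl at (263,266), and the look-alikes lie on the bench clear of the fingers. Descending to grasp.

```bash
python3 -m pendant '[[[-0.14,-0.15,0,0],[-0.14,-0.15,0.4,0],[-0.14,-0.15,0.8,0],[-0.14,-0.15,0.8,0]]]' >/dev/null
python3 -c "
from h import *
rows([.508,-.338,.057],np.radians(-4.5))"
python3 -m pendant '[[[0,0,0.3,0],[0,0,0.6,0],[0,0,0.82,0],[0,0,0.82,0],[0,0,0.82,0]]]'
```

```text
shift [ 0.029 -0.039  0.796] turn -0.003
time_s: 3.35
tcp_pos: [0.51, -0.3383, 0.0623]
ee_rot: [[-0.081, -0.997, 0.002], [-0.997, 0.081, -0.002], [0.001, -0.002, -1.0]]
wrist_force: [0.3, 0.3, 0.7]
gripper_width: 0.703
gripper_force: 0.0
```

```bash
python3 -m pendant '[[[0,0,0.03,0],[0,0,0.03,0],[0,0,0.03,0]]]'
python3 -m pendant '[[[0,0,0,0],[0,0,0,0],[0,0,0,0],[0,0,0,0],[0,0,0,0],[0,0,0,0]]]' 1
```

```text
time_s: 3.65
tcp_pos: [0.509, -0.338, 0.0587]
ee_rot: [[-0.082, -0.997, 0.002], [-0.997, 0.082, -0.001], [0.001, -0.002, -1.0]]
wrist_force: [-0.1, -0.2, -0.1]
gripper_width: 0.702
gripper_force: 0.0
time_s: 4.25
tcp_pos: [0.5079, -0.3376, 0.0575]
ee_rot: [[-0.082, -0.997, -0.001], [-0.997, 0.082, 0.0], [-0.0, 0.001, -1.0]]
wrist_force: [-0.7, 0.2, 1.3]
gripper_width: 0.264
gripper_force: 30.0
```

```bash
python3 -m pendant '[[[0,0,-0.4,0],[0,0,-0.8,0],[0,0,-1,0],[0,0,-1,0]]]' >/dev/null
python3 -m pendant '[[[0,0,-0.5,0],[0,0,-0.5,0],[0,0,-0.5,0]]]'
python3 -m pendant '[[[-0.5,0,0,0],[-1,0,0,0],[-1,0,0,0]]]' >/dev/null
python3 -m pendant '[[[-0.5,0,0,0],[-1,0,0,0],[-1,0,0,0]]]' >/dev/null
python3 -m pendant '[[[-0.5,-0.3,0,0],[-1,-0.6,0,0],[-1,-0.6,0,0]]]' >/dev/null
python3 -m pendant '[[[-0.5,-0.3,0,0],[-0.9,-0.7,0,0],[-0.9,-0.7,0,0]]]' >/dev/null
python3 -m pendant '[[[0,0,0,0],[0,0,0,0],[0,0,0,0],[0,0,0,0]]]'
python3 -c "
from h import *
c=optics.get_calibration('wrist');im=optics.capture('wrist');cv2.imwrite('pics/w2.png',im[:,:,::-1])
import pickle;pickle.dump({k:np.array(c[k]) for k in ('camera_matrix','camera_from_world')},open('w2.pkl','wb'))
for p in ([.6213,-.0312,.038],[.5807,-.0388,.02],[.569,.160,.047],[.636,.0654,.061]):print(proj('wrist',np.array(p),c).round(1))"
```

```text
time_s: 4.95
tcp_pos: [0.5085, -0.3375, 0.2073]
ee_rot: [[-0.082, -0.997, 0.001], [-0.997, 0.082, 0.001], [-0.001, -0.001, -1.0]]
wrist_force: [-0.4, -0.2, -2.4]
gripper_width: 0.269
gripper_force: 29.9
time_s: 6.55
tcp_pos: [0.6692, 0.0391, 0.2077]
ee_rot: [[-0.083, -0.997, -0.0], [-0.997, 0.083, -0.0], [0.0, 0.0, -1.0]]
wrist_force: [-0.2, -0.7, -2.1]
gripper_width: 0.268
gripper_force: 29.9
[319.7 120.4]
[354.  111.5]
[372.3 287.3]
[313.7 219.1]
```

View pics/w2.png

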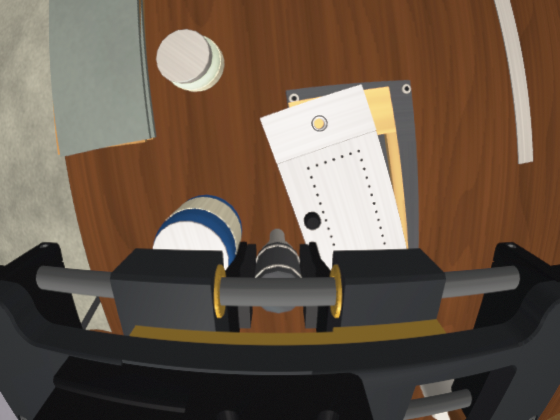

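The wrist view shows the guide hole at about (319,123), against the predicted (320,120), the knob at (312,220) and the base screws at (294,98) and (407,89). The pin hangs straight in the fingers, with its nose at (277,233). Next I'll refine these positions.

```bash
python3 - <<'E'
from h import *
import pickle
c=pickle.load(open('w2.pkl','rb'));im=cv2.imread('pics/w2.png')
hsv=cv2.cvtColor(im,cv2.COLOR_BGR2HSV)
def cen(m,x,y,w):
    q=np.argwhere(m[y-w:y+w+1,x-w:x+w+1])[:,::-1]; return q.mean(0)+[x-w,y-w],len(q),np.ptp(q,axis=0)+1
h=cen((hsv[...,1]>60)|(hsv[...,2]<170),319,123,11);k=cen(hsv[...,2]<90,312,220,10)
s1=cen((hsv[...,2]>140)&(hsv[...,1]<60),294,98,4);s2=cen((hsv[...,2]>140)&(hsv[...,1]<60),407,89,5)
print(h,k,s1,s2)
g=at('wrist',h[0],.038,c);kn=at('wrist',k[0],.061,c);a=at('wrist',s1[0],.02,c);b=at('wrist',s2[0],.02,c)
print("guide",g,"knob",kn,"screws",a,b)
print("knob-guide dist",np.linalg.norm((g-kn)[:2]),"exp",np.hypot(.09,.04))
# pivot from plate: guide,knob rigid
u=(kn-g)[:2];al=np.arctan2(u[1],u[0])-np.arctan2(.09,.04)  # plate frame: hole(0,-.1) knob(.04,-.01)
R=np.array([[np.cos(al),-np.sin(al)],[np.sin(al),np.cos(al)]]);print("pivot from plate",g[:2]+R@[0,.2],"plate ang",np.degrees(al))
m=(a+b)[:2]/2;print("screw mid",m, "top-view screw mid",[(.645+.519)/2,(-.063-.067)/2])
E
```

```text
(array([318.58015267, 123.29007634]), 131, array([17, 16])) (array([311.75576037, 220.30875576]), 217, array([17, 17])) (array([293.60465116,  97.11627907]), 43, array([9, 8])) (array([405.89285714,  88.51785714]), 56, array([ 9, 10]))
guide [ 0.62265757 -0.02826395  0.038     ] knob [0.6379841  0.06655233 0.061     ] screws [ 0.64492108 -0.05787283  0.02      ] [ 0.51801701 -0.06362044  0.02      ]
knob-guide dist 0.09604701314474358 exp 0.09848857801796104
pivot from plate [0.57163468 0.16511822] plate ang 14.780368346655576
screw mid [ 0.58146905 -0.06074664] top-view screw mid [0.5820000000000001, -0.065]
```

```bash
python3 -c "
from h import *
rows([.622,-.030,.095])"
```

```text
shift [0.73  0.415 1.129] turn 0.0
```

```bash
python3 -m pendant '[[[0.4,0.2,0.2,0],[0.73,0.41,0.5,0],[0.73,0.41,0.7,0],[0.73,0.41,0.7,0]]]' >/dev/null
python3 -m pendant '[[[0,0,0.2,0],[0,0,0.4,0],[0,0,0.4,0],[0,0,0.4,0],[0,0,0.4,0]]]'
python3 -c "
from h import *
rows([.622,-.030,.095])
c=optics.get_calibration('wrist');im=optics.capture('wrist');q=proj('wrist',np.array(sense()['tcp_pos'])-[0,0,.0485],c);print(q,proj('wrist',np.array([.622,-.03,.038]),c))
x,y=int(q[0]),int(q[1]);cv2.imwrite('pics/w3.png',cv2.resize(im[y-60:y+40,x-70:x+70,::-1],None,fx=5,fy=5,interpolation=cv2.INTER_CUBIC));print(x-70,y-60)"
```

```text
time_s: 7.5
tcp_pos: [0.6246, -0.0287, 0.0996]
ee_rot: [[-0.081, -0.997, 0.004], [-0.997, 0.081, 0.0], [-0.0, -0.004, -1.0]]
wrist_force: [-0.3, 0.7, -0.6]
gripper_width: 0.268
gripper_force: 29.9
shift [0.015 0.025 0.046] turn 0.0
[279.47455134 229.6315019 ] [282.60317542 221.86823268]
209 169
```

View pics/w3.png

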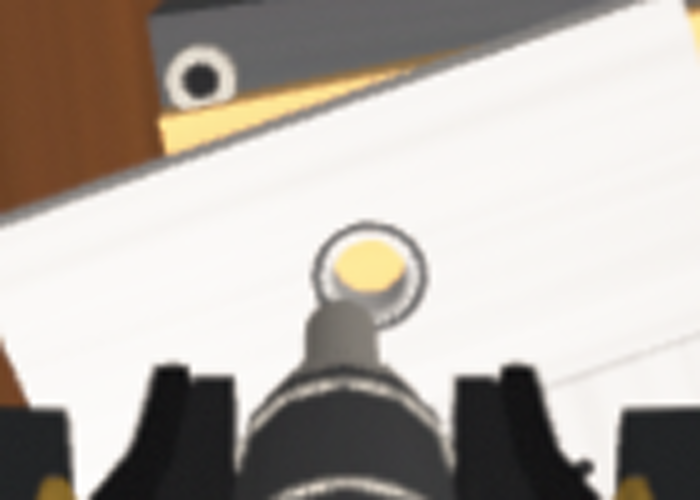

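The crop shows the guide hole at (283,224), showing plywood through it, with the nose tip at about (277,230) just before it. So the hole is near (0.622,-0.029). Lowering the nose into it gently.

```bash
python3 -m pendant '[[[0,0,0,0],[0,0,0,0],[0,0,0,0]]]' 
python3 -c "
from h import *
rows([.622,-.029,.0905])"
```

```text
time_s: 7.85
tcp_pos: [0.6232, -0.0291, 0.0979]
ee_rot: [[-0.082, -0.997, 0.001], [-0.997, 0.082, 0.0], [-0.0, -0.001, -1.0]]
wrist_force: [-0.3, -0.3, -2.4]
gripper_width: 0.262
gripper_force: 29.9
shift [0.    0.012 0.074] turn 0.0
```

```bash
python3 -m pendant '[[[0,0.012,0.05,0],[0,0.012,0.09,0],[0,0.012,0.11,0],[0,0.012,0.11,0],[0,0.012,0.11,0]]]'
python3 -m pendant '[[[0,0,0.02,0],[0,0,0.03,0],[0,0,0.03,0],[0,0,0.03,0]]]'
python3 -m pendant '[[[0,0,0.02,0],[0,0,0.03,0],[0,0,0.03,0],[0,0,0.03,0]]]'
```

```text
time_s: 8.35
tcp_pos: [0.6219, -0.029, 0.0864]
ee_rot: [[-0.082, -0.997, -0.0], [-0.997, 0.082, -0.0], [0.0, 0.0, -1.0]]
wrist_force: [-0.0, 0.6, -0.9]
gripper_width: 0.268
gripper_force: 29.9
time_s: 8.75
tcp_pos: [0.6218, -0.0291, 0.0835]
ee_rot: [[-0.082, -0.997, -0.0], [-0.997, 0.082, -0.0], [0.0, 0.0, -1.0]]
wrist_force: [-1.3, -0.4, -1.0]
gripper_width: 0.267
gripper_force: 29.9
time_s: 9.15
tcp_pos: [0.6216, -0.0293, 0.0803]
ee_rot: [[-0.082, -0.997, -0.001], [-0.997, 0.082, -0.0], [0.0, 0.001, -1.0]]
wrist_force: [-1.3, -1.4, 0.3]
gripper_width: 0.266
gripper_force: 29.9
```

```bash
python3 -m pendant '[[[0,0,0.01,0],[0,0,0.02,0],[0,0,0.025,0],[0,0,0.025,0]]]'
python3 -m pendant '[[[0,0,0.01,0],[0,0,0.015,0],[0,0,0.015,0],[0,0,0.015,0]]]'
python3 -c "
from h import *
s=sense();R=np.array(s['ee_rot']);p=np.array(s['tcp_pos'])[:2];h=np.array([.5805,-.038])
for pv in ([.5698,.162],):
  v=p-pv;print('R',np.linalg.norm(v));a0=np.arctan2(v[1],v[0]);w=h-pv;a1=np.arctan2(w[1],w[0]);print('arc',np.degrees(a1-a0),'R',np.linalg.norm(w))
  for f in np.linspace(0,-.05,11):
    a=a0+f/.2;q=np.array(pv)+np.linalg.norm(v)*np.array([np.cos(a),np.sin(a)]);print(round(f,3),q.round(4),(R[:2,:2].T@(q-p)/.1).round(3))"
```

```text
time_s: 9.55
tcp_pos: [0.6217, -0.0291, 0.0778]
ee_rot: [[-0.082, -0.997, -0.001], [-0.997, 0.082, -0.0], [0.0, 0.001, -1.0]]
wrist_force: [-1.1, -2.1, -0.3]
gripper_width: 0.262
gripper_force: 29.9
time_s: 9.95
tcp_pos: [0.622, -0.029, 0.0767]
ee_rot: [[-0.082, -0.997, 0.0], [-0.997, 0.082, -0.0], [-0.0, -0.0, -1.0]]
wrist_force: [-0.7, -1.8, 1.4]
gripper_width: 0.267
gripper_force: 29.9
R 0.1980075639538589
arc -12.219308337894027 R 0.20028602048071156
0.0 [ 0.622 -0.029] [ 0. -0.]
-0.005 [ 0.6172 -0.0303] [0.016 0.047]
-0.01 [ 0.6124 -0.0314] [0.031 0.094]
-0.015 [ 0.6075 -0.0324] [0.045 0.141]
-0.02 [ 0.6027 -0.0333] [0.058 0.189]
-0.025 [ 0.5978 -0.034 ] [0.07  0.237]
-0.03 [ 0.5929 -0.0347] [0.08  0.286]
-0.035 [ 0.5879 -0.0352] [0.089 0.334]
-0.04 [ 0.583  -0.0356] [0.097 0.383]
-0.045 [ 0.5781 -0.0358] [0.104 0.432]
-0.05 [ 0.5731 -0.036 ] [0.11  0.481]
```

```bash
python3 -m pendant '[[[0.016,0.047,-0.01,0],[0.031,0.094,-0.01,0],[0.045,0.141,-0.01,0],[0.058,0.189,-0.01,0],[0.058,0.189,-0.01,0],[0.058,0.189,-0.01,0]]]'
python3 -m pendant '[[[0,0,0.01,0],[0,0,0.02,0],[0,0,0.02,0],[0,0,0.02,0]]]'
```

```text
time_s: 10.55
tcp_pos: [0.6018, -0.0334, 0.0777]
ee_rot: [[-0.082, -0.997, -0.001], [-0.997, 0.082, -0.0], [0.0, 0.001, -1.0]]
wrist_force: [-0.4, -1.7, 0.1]
gripper_width: 0.267
gripper_force: 30.0
time_s: 10.95
tcp_pos: [0.6023, -0.0333, 0.0764]
ee_rot: [[-0.082, -0.997, -0.001], [-0.997, 0.082, -0.0], [0.001, 0.001, -1.0]]
wrist_force: [-1.5, -1.6, 4.7]
gripper_width: 0.265
gripper_force: 29.9
```

```bash
python3 -m pendant '[[[0.005,0.019,0,0],[0.01,0.038,0,0],[0.01,0.038,0,0],[0.01,0.038,0,0]]]' | grep -E "tcp|force"
python3 -m pendant '[[[0.005,0.019,0,0],[0.01,0.038,0,0],[0.01,0.038,0,0],[0.01,0.038,0,0]]]'| grep -E "tcp|force"
```

```text
tcp_pos: [0.6009, -0.0336, 0.0765]
wrist_force: [5.1, -1.5, 3.1]
gripper_force: 30.1
tcp_pos: [0.5959, -0.0345, 0.0762]
wrist_force: [5.2, -1.7, 3.9]
gripper_force: 30.0
```

```bash
python3 -m pendant '[[[0,0,0,0],[0,0,0,0],[0,0,0.01,0],[0,0,0.01,0],[0,0,0.01,0]]]'| grep -E "tcp|force"
```

```text
tcp_pos: [0.5959, -0.0345, 0.0756]
wrist_force: [4.2, -1.8, 6.9]
gripper_force: 30.0
```

```bash
python3 -m pendant '[[[0.005,0.015,-0.003,0],[0.008,0.03,-0.003,0],[0.008,0.03,-0.003,0],[0.008,0.03,-0.003,0]]]' | grep -E "tcp|force"
python3 -m pendant '[[[0.005,0.015,0,0],[0.007,0.03,0,0],[0.007,0.03,0,0],[0.007,0.03,0,0]]]'| grep -E "tcp|force"
```

```text
tcp_pos: [0.5933, -0.0349, 0.0757]
wrist_force: [4.8, -0.9, 5.4]
gripper_force: 30.1
tcp_pos: [0.5903, -0.0353, 0.0757]
wrist_force: [4.1, -0.6, 4.9]
gripper_force: 30.1
```

```bash
python3 -m pendant '[[[0.003,0.015,0,0],[0.006,0.03,0,0],[0.006,0.03,0,0],[0.006,0.03,0,0]]]' | grep -E "tcp|force"
python3 -m pendant '[[[0.003,0.015,0,0],[0.006,0.03,0,0],[0.006,0.03,0,0],[0.006,0.03,0,0]]]'| grep -E "tcp|force"
```

```text
tcp_pos: [0.5873, -0.0356, 0.0757]
wrist_force: [5.1, -0.8, 5.4]
gripper_force: 30.1
tcp_pos: [0.5842, -0.036, 0.0757]
wrist_force: [4.4, -0.5, 5.9]
gripper_force: 30.1
```

```bash
python3 -m pendant '[[[0.003,0.015,0,0],[0.005,0.03,0,0],[0.005,0.03,0,0],[0.005,0.03,0,0]]]' | grep -E "tcp|force"
python3 -m pendant '[[[0.003,0.015,0,0],[0.004,0.03,0,0],[0.004,0.03,0,0],[0.004,0.03,0,0]]]'| grep -E "tcp|force"
python3 -c "
from h import *
im=optics.capture('top');cv2.imwrite('pics/t2.png',cv2.resize(im[165:250,200:330,::-1],None,fx=6,fy=6,interpolation=cv2.INTER_CUBIC))"
```

```text
tcp_pos: [0.5811, -0.0362, 0.0757]
wrist_force: [4.7, -1.6, 6.3]
gripper_force: 30.1
tcp_pos: [0.5781, -0.0364, 0.0757]
wrist_force: [4.6, -1.8, 5.8]
gripper_force: 30.1
```

View pics/t2.png

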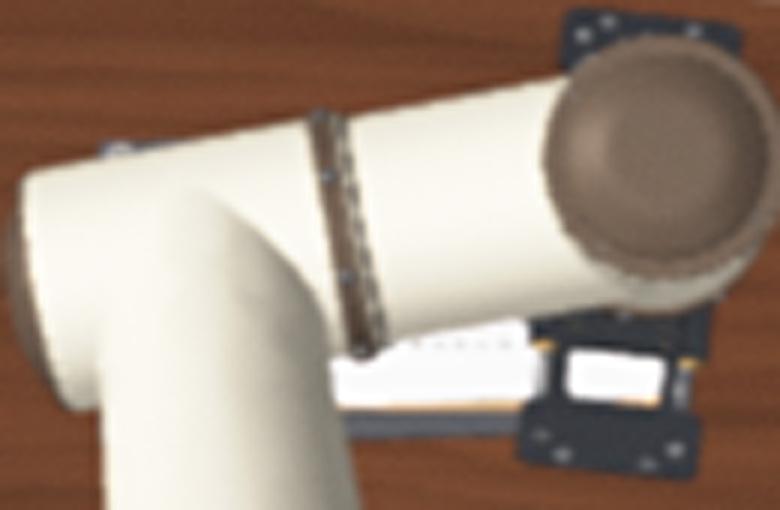

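Top view: the arm hides most of the jig, but the plate now lies nearly in line with the base and only a sliver of the frame shows along its near edge. I need the wrist view to see where the frame stands.

```bash
python3 -c "
from h import *
c=optics.get_calibration('wrist')
im=optics.capture('wrist')
import pickle;pickle.dump({k:np.array(c[k]) for k in ('camera_matrix','camera_from_world')},open('w4.pkl','wb'));cv2.imwrite('pics/w4f.png',im[:,:,::-1])
cv2.imwrite('pics/w4.png',cv2.resize(im[120:290,180:400,::-1],None,fx=3.5,fy=3.5,interpolation=cv2.INTER_CUBIC))"
```

```text
(no output)
```

View pics/w4.png

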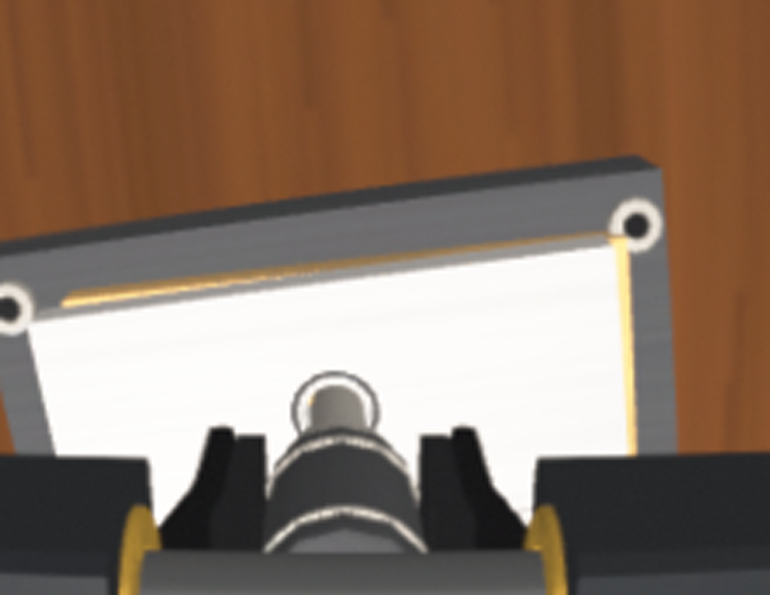

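The wrist crop shows the plate's end edge from (30,318) to (617,240), the frame's end edge peeking out from (62,300) to (628,236), and base screws at (8,307) and (637,224). So the frame sits to the -x side of the plate. I'll put numbers on that.

```bash
python3 -c "
from h import *
import pickle;c=pickle.load(open('w4.pkl','rb'))
A=lambda u,v,z:at('wrist',(180+u/3.5,120+v/3.5),z,c)[:2]
pl,pr=A(30,318,.038),A(617,240,.038);fl,fr=A(62,300,.028),A(628,236,.028);sl,sr=A(8,307,.02),A(637,224,.02)
for n,a,b in(('plate',pl,pr),('frame',fl,fr),('screws',sl,sr)):
  d=a-b;print(n,a.round(4),b.round(4),'mid',((a+b)/2).round(4),'w',np.linalg.norm(d).round(4),'ang',np.degrees(np.arctan2(d[1],d[0])).round(2))
print('hole',A(335,410,.038),sense()['tcp_pos'])
"
```

```text
plate [ 0.6363 -0.0578] [ 0.5263 -0.0638] mid [ 0.5813 -0.0608] w 0.1102 ang 3.16
frame [ 0.6323 -0.0582] [ 0.5217 -0.0621] mid [ 0.577  -0.0602] w 0.1107 ang 2.02
screws [ 0.6464 -0.0557] [ 0.5179 -0.0626] mid [ 0.5821 -0.0591] w 0.1287 ang 3.07
hole [ 0.58052268 -0.03522234] [ 0.57811172 -0.03637098  0.07570833]
```

The plate is in line with the base (mid 0.5813 against the screws' 0.5821, at the same angle). Friction has carried the frame about 4 mm past it to -x. So I'll lift off, go 4.5 mm further to -x, drop into the frame's hole and draw it back.

```bash
python3 -m pendant '[[[0,0,-0.02,0],[0,0,-0.02,0],[0.002,0.02,-0.02,0],[0.004,0.045,-0.02,0],[0.004,0.045,-0.02,0],[0.004,0.045,-0.02,0]]]' | grep -E "tcp|force"
python3 -m pendant '[[[0,0,0.01,0],[0,0,0.02,0],[0,0,0.02,0],[0,0,0.02,0]]]'| grep -E "tcp|force"
```

```text
tcp_pos: [0.5713, -0.0368, 0.0763]
wrist_force: [2.0, -0.5, -2.0]
gripper_force: 30.0
tcp_pos: [0.5719, -0.0367, 0.0749]
wrist_force: [0.8, -2.0, 0.2]
gripper_force: 30.0
```

```bash
python3 -m pendant '[[[0,0,0.015,0],[0,0,0.025,0],[0,0,0.025,0],[0,0,0.025,0]]]' | grep -E "tcp|force"
python3 -m pendant '[[[0,0,0.01,0],[0,0,0.02,0],[0,0,0.02,0],[0,0,0.02,0]]]'| grep -E "tcp|force"
```

```text
tcp_pos: [0.5726, -0.0368, 0.0729]
wrist_force: [1.9, -1.7, 5.0]
gripper_force: 30.0
tcp_pos: [0.5733, -0.0367, 0.0712]
wrist_force: [2.1, -0.5, 6.5]
gripper_force: 30.0
```

```bash
python3 -m pendant '[[[0,-0.02,0,0],[0,-0.02,0,0],[0,-0.02,0.01,0],[0,-0.02,0.01,0]]]' | grep -E "tcp|force"
python3 -m pendant '[[[0,0,0.01,0],[0,0,0.01,0],[0,0,0.01,0]]]'| grep -E "tcp|force"
```

```text
tcp_pos: [0.574, -0.0369, 0.0689]
wrist_force: [2.2, -1.3, 1.3]
gripper_force: 30.0
tcp_pos: [0.5741, -0.0369, 0.0685]
wrist_force: [0.9, -1.4, 3.0]
gripper_force: 30.0
```

```bash
python3 -m pendant '[[[0,-0.015,0,0],[0,-0.03,0,0],[0,-0.03,0,0],[0,-0.03,0,0]]]' | grep -E "tcp|force"
python3 -m pendant '[[[-0.002,-0.01,0,0],[-0.002,-0.02,0,0],[-0.002,-0.02,0,0],[-0.002,-0.02,0,0]]]' | grep -E "tcp|force"
```

```text
tcp_pos: [0.5749, -0.0373, 0.0682]
wrist_force: [-3.9, 1.3, 7.2]
gripper_force: 29.9
tcp_pos: [0.5754, -0.0374, 0.0679]
wrist_force: [-6.1, 0.6, 8.6]
gripper_force: 30.0
```

```bash
python3 -m pendant '[[[-0.002,-0.01,-0.003,0],[-0.002,-0.02,-0.003,0],[-0.002,-0.02,-0.003,0],[-0.002,-0.02,-0.003,0]]]' | grep -E "tcp|force"
python3 -m pendant '[[[-0.002,-0.01,0,0],[-0.002,-0.015,0,0],[-0.002,-0.015,0,0],[-0.002,-0.015,0,0]]]' | grep -E "tcp|force"
```

```text
tcp_pos: [0.5759, -0.0375, 0.0678]
wrist_force: [-7.4, 1.4, 9.5]
gripper_force: 30.0
tcp_pos: [0.5777, -0.0373, 0.0668]
wrist_force: [-5.6, -0.0, 4.0]
gripper_force: 29.9
```

```bash
python3 -m pendant '[[[-0.001,-0.01,0,0],[-0.001,-0.01,0.01,0],[-0.001,-0.01,0.01,0],[-0.001,-0.01,0.01,0]]]' | grep -E "tcp|force"
python3 -m pendant '[[[0,0,0.01,0],[0,0,0.015,0],[0,0,0.015,0],[0,0,0.015,0]]]' | grep -E "tcp|force"
```

```text
tcp_pos: [0.5788, -0.0373, 0.0655]
wrist_force: [-5.2, 0.8, 1.6]
gripper_force: 29.9
tcp_pos: [0.579, -0.0373, 0.0642]
wrist_force: [-5.5, 0.7, 1.8]
gripper_force: 29.9
```

```bash
python3 -m pendant '[[[0,0,0.015,0],[0,0,0.03,0],[0,0,0.03,0],[0,0,0.03,0]]]' | grep -E "tcp|force"
python3 -m pendant '[[[0,0,0.015,0],[0,0,0.03,0],[0,0,0.03,0],[0,0,0.03,0]]]' | grep -E "tcp|force"
```

```text
tcp_pos: [0.5794, -0.0372, 0.0612]
wrist_force: [-6.5, 0.5, 1.2]
gripper_force: 29.9
tcp_pos: [0.5797, -0.0373, 0.0583]
wrist_force: [-6.0, 0.1, 1.1]
gripper_force: 29.9
```

```bash
python3 -m pendant '[[[0,0.02,0.015,0],[0,0.02,0.03,0],[0,0.02,0.04,0],[0,0.02,0.04,0],[0,0.02,0.04,0]]]' | grep -E "tcp|force"
python3 -m pendant '[[[0,0,0.015,0],[0,0,0.03,0],[0,0,0.03,0],[0,0,0.03,0]]]' | grep -E "tcp|force"
python3 -m pendant '[[[0,0,0.01,0],[0,0,0.01,0],[0,0,0.01,0]]]' | grep -E "tcp|force"
```

```text
tcp_pos: [0.5797, -0.0371, 0.0553]
wrist_force: [-4.4, -0.1, 0.8]
gripper_force: 29.9
tcp_pos: [0.5799, -0.0371, 0.0523]
wrist_force: [-5.2, 0.1, 1.9]
gripper_force: 29.9
tcp_pos: [0.58, -0.0371, 0.0515]
wrist_force: [-5.3, 0.7, 1.7]
gripper_force: 29.9
```

```bash
python3 -m pendant '[[[0,0,0.01,0],[0,0,0.015,0],[0,0,0.015,0],[0,0,0.015,0]]]' | grep -E "tcp|force"
python3 -m pendant '[[[0,0.02,0.01,0],[0,0.02,0.015,0],[0,0.02,0.015,0],[0,0.02,0.015,0]]]' | grep -E "tcp|force"
```

```text
tcp_pos: [0.5802, -0.0371, 0.0507]
wrist_force: [-5.6, -0.6, 3.9]
gripper_force: 29.9
tcp_pos: [0.5801, -0.0371, 0.0507]
wrist_force: [-5.1, -1.1, 8.1]
gripper_force: 29.9
```

```bash
python3 -m pendant '[[[0,0,0,0],[0,0,0,0],[0,0,0,0],[0,0,0,0],[0,0,0,0]]]' 0.3 | grep -E "tcp|force|width"
python3 -m pendant '[[[0,0,-0.2,0],[0,0,-0.5,0],[0,0,-0.9,0],[0,0,-0.9,0]]]' | grep -E "tcp|force"
python3 -m pendant '[[[-0.5,0,0,0],[-0.8,0,-0.2,0],[-0.8,0,-0.3,0],[-0.8,0,-0.3,0],[-0.8,0,-0.3,0]]]' | grep -E "time|tcp|force"
python3 -c "
from h import *
c=optics.get_calibration('wrist');im=optics.capture('wrist')
p=proj('wrist',np.array([.5805,-.037,.06]),c);x,y=p.astype(int);print(p,proj('wrist',np.array([.5805,-.037,.082]),c),x-70,y-60);cv2.imwrite('pics/w5.png',cv2.resize(im[max(0,y-60):y+60,x-70:x+70,::-1],None,fx=5,fy=5,interpolation=cv2.INTER_CUBIC))"
```

```text
tcp_pos: [0.58, -0.0365, 0.049]
wrist_force: [-0.3, 0.3, -0.0]
gripper_width: 0.632
gripper_force: 0.0
tcp_pos: [0.5838, -0.0363, 0.1452]
wrist_force: [0.4, -1.2, 0.4]
gripper_force: 0.0
time_s: 23.85
tcp_pos: [0.5857, 0.0426, 0.1686]
wrist_force: [-0.7, 0.2, -0.2]
gripper_force: 0.0
[276.94893051 113.15356996] [276.92282601 112.62393345] 206 53
```

View pics/w5.png

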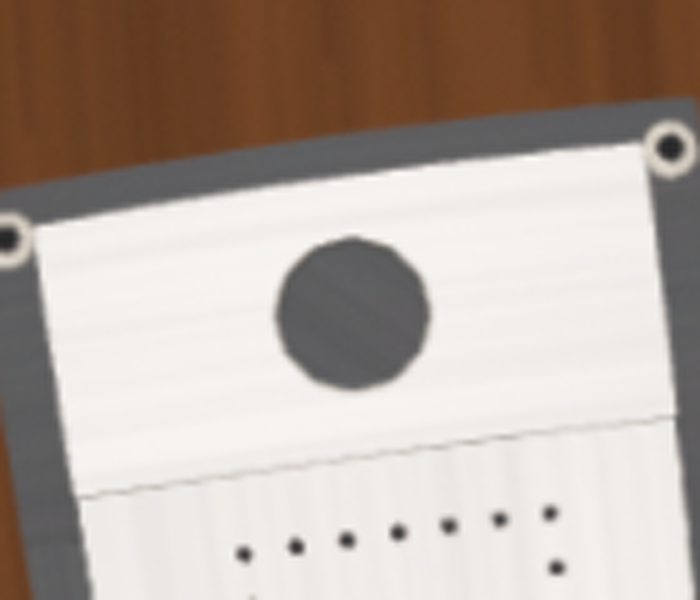

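The crop shows the pin from straight above: handle disc at (353,313), concentric, with no lean visible. The plate is square between the two base screws and no frame shows. The stop came at TCP z 0.0507 with the force rising, which fits a seated collar (0.038 + 0.0125). Handing in.

```bash
python3 -c "
from station import r
print(r.finish_job())"
```

```text
the job is handed in; nothing more can be done
None
```

The jig is shut and the lock pin is through guide plate, locator frame and base with its collar down on the plate; I let go of it, backed the gripper off, and handed the job in at about 24 s (the judge's verdict was not shown).

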